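Open the push-and-turn cap of the finishing-oil bottle

TASK

Open the round bottle of finishing oil: its ribbed child-resistant cap must be pushed down hard and, while held down, turned anticlockwise (seen from above) until it comes free. Lift the cap off and set it down, without dropping it, right way up and wholly on the round cork mat, then let go. Do not touch the square bottle.

Things in the scene. Friction and masses are not known exactly. Their poses are not given: they have to be found in the camera images.
- round_bottle: Round amber bottle, 72 mm across, in a 104 mm square beech block screwed to the bench, left or right of the mat. Origin: its axis at bench height. Shoulder at 102, neck top at 127 mm; locked cap at 112 to 142 mm. The neck locks the cap until it is down 4 mm; kept down, it is free after 40 deg anticlockwise (60 is best, stop at 86): lift straight up, clear after 20 mm. Clockwise is blocked.
- cap: Loose white ribbed cap on the round bottle, 50 mm in diameter, 30 mm high, about 120 g, two arrows on top; grip across its sides from above, any direction. Origin: centre of its underside, z up, its turning axis. An inner spring lifts it with 10 N; down 4 mm takes 12.5 N, 6 mm (a good depth) 14 N, hard stop at 8 mm. 1.5 mm sideways play on the neck.
- square_bottle: Bystander, not to be touched: square amber bottle, 66 mm wide, 138 mm high with its smooth narrow white cap (34 mm), in a like beech block screwed to the bench, on the other side of the mat. Origin: its axis at bench height.
- cork_mat: Round cork mat, 130 mm in diameter, 5 mm thick, fixed on the bench between the two bottles, empty. Origin: centre of its underside, at bench height; a cap standing on it has its underside at 5 mm.

How it is judged:
On the way, in this order (a step that is already met when the one before it is completed fails the run):
1. the cap is pushed down on the round bottle by more than 2.5 mm (z of cap in the frame of round_bottle below 0.1095 m and horizontal distance between cap and round_bottle below 0.01 m), for 0.1 s.
2. the cap is lifted off, more than 25 mm above where it was locked (z of cap in the frame of round_bottle above 0.137 m), for 0.1 s.
3. the cap is set down on the mat while still held in the fingers (horizontal distance between cap and cork_mat below 0.045 m and z of cap in the frame of cork_mat below 0.015 m and contact force between the fingers and cap above 0.5 N), for 0.04 s.
At the end, for the whole second after the job is handed in: The cap is off the bottle and stands right way up (within 10 degrees) and at rest on the cork mat, its centre within 45 mm of the mat's centre, released (horizontal distance between cap and cork_mat below 0.045 m and z of cap in the frame of cork_mat between 0.001 and 0.009 m and angle between cap's own z axis and vertical below 0.17 rad and linear speed of cap below 0.02 m/s); the robot touches nothing.
It fails at once if the robot touches the square bottle with more than 3 N (contact force between the arm and square_bottle above 3 N).
It fails at once if the fingers touch the square bottle with more than 3 N (contact force between the fingers and square_bottle above 3 N).
It also fails if it takes over 37 s, if anything falls off the work surface, if the arm or the gripper's body presses on something with over 40 N, if the wrist force passes 120 N, or if a joint passes its speed limit or range.

ROBOT

A 7-joint arm with a two-finger parallel gripper is mounted at the origin on a cart in front of the work surface, level with it; the furniture and walls round the work are solid. World frame = base frame: x ahead of the robot, y to its left, z up, the work surface at z = 0. Lengths are in m, angles in rad, forces in N, time in s.
With the tool pointing down it reaches from about 0.4 to 0.85 m from the base axis. Payload 10.4 kg.
Tool frame: the origin (TCP) lies at the very end of the fingers, on their centre line; the grasp point (between the pads) lies 19 mm behind it (grip_point_offset is the distance from the TCP to the grasp point, in m); z points along the fingers, y is the line along which they close (so a half turn about z gives the same grasp; the last joint's range is limited). The gripper opens to 87 mm and grips with 3 to 60 N. Pads are 19 mm wide; open, the fingers measure 117 mm over their backs; the gripper's body (75 mm by 190 mm) begins 51 mm behind the grasp point.
Start: joints at [-1.186, 0.332, -0.065, 1.46, 0.022, 1.35, -0.088], TCP at [0.248, 0.574, 0.223] pointing down, gripper open.
Joint ranges: [-2.6, 2.6], [-0.5, 2.12], [-1.47, 1.34], [0.16, 2.42], [-1.27, 4.41], [0.06, 2.06], [-2.6, 2.6]. Speed limits (rad/s): [2.22, 2.22, 2.79, 2.79, 3.14, 3.14, 3.14].

INTERFACE

Orientations are given as a unit quaternion [x, y, z, w].
In Python, from bench import * gives the robot as it stands.
- The arm moves only by the tool play_rows, never from a script. Its argument "increments" is text: rows parted by semicolons, each of 7 numbers parted by spaces: the turn, a rotation vector about the tool's x, y, z in rad, then the shift along the tool's x, y, z in m, then the opening, from 0 (shut) to 1 (fully open). A call has 1 to 8 rows; each row is the pose to reach, as a shift and turn from the pose commanded when the call began, along the tool's axes at that moment; what a row does not reach only later rows make up. A row lasts 1/10 s, in which the tool goes at most 50 mm and 8.59 degrees, less where a joint would pass 70% of its speed; a pose out of reach is approached as far as the arm can. A call with a gripper value outside its range is refused whole. The fingers move at their own pace and stop on an object; "grip_force" is the grip in N (left out, the last holds). Time passes only in rows, so rows that repeat a pose let the fingers close. It gives the time, the measured TCP pose, the force, the opening and the grip force at its end, in the units of the state.
- read_state(): the state, without advancing time (a new reading comes with each control period).
- camera(name): name is "scene" or "top" or "wrist"; returns a dict with "color" (400x640x3 uint8, red, green, blue), "fx", "fy", "cx", "cy" (pixels), "camera_from_world" (4x4, takes a point from world to camera coordinates); the wrist camera has in their place "mount" (4x4, takes a point from camera to tool coordinates, whose origin is the TCP and whose axes are the flange's). Camera axes: x right, y down, z forward; pixel columns grow to the right and rows downward; lengths in m; the calibration is good to about 2 mm. The wrist camera is an equidistant fisheye: a pixel r from the principal point sees the ray r / f radians off the axis. A picture is of the moment at which its call begins: read the wrist's pose just before it. There is no depth.
- close_job(): hands the job in; it is judged then, once.
The state is a dict: "time": time; "joint_positions": joint angles; "joint_vel": joint speeds; "joint_torque": joint torques, N m; "ee_pos": TCP position; "eef_rot": TCP orientation; "ft_force": force on the tool from outside, world axes, zero at the start; "torque": the same for the moment, N m; "width": finger opening in m; "grip_force": force on a finger pad.
Only numpy, scipy, OpenCV 4.12 (cv2) and the standard library are available. Lean on these libraries where they do the work, as an engineer would, in place of code of your own. Each camera call takes 0.05 s, during which the arm holds its last target. There are 200 camera calls.

## Working session

There is one attempt and no reset: what is moved stays moved. The work goes in short steps, Python scripts to look and compute and a tool call to move; the robot and the scene stay as the last step left them, time stands still between calls to the robot, and variables do not carry over. Pictures are saved under pics/ and viewed, at most 10 in all, crops included, and the job is handed in when it is done.

Besides the shell and the picture viewer there is one more tool, called after "Request:" by a JSON object that holds its "method" and its "body", one argument or row to a line. play_rows: Moves the arm, as the interface text tells. Its arguments: {"type":"object","properties":{"increments":{"type":"string"},"grip_force":{"type":"number"}},"required":["increments"]}

```bash
mkdir -p pics; python3 - <<'E'
from bench import *
import cv2,pickle
s=read_state();print(s)
d={}
for n in("scene","top"):
    c=camera(n);d[n]=c;cv2.imwrite(f"pics/{n}0.png",c["color"][:,:,::-1])
    print(n,c["fx"],c["cx"],c["cy"],c["camera_from_world"])
pickle.dump(d,open("c0.pkl","wb"))
E
```

```text
{'time': 0.0, 'joint_positions': array([-1.18563465,  0.33284611, -0.06467414,  1.46093637,  0.02158112,
        1.34990261, -0.08849138]), 'joint_vel': array([-0.0014294 ,  0.00215675,  0.00064367,  0.00189896,  0.00174458,
        0.00081444, -0.00028174]), 'joint_torque': array([ 1.46169510e-03, -6.23246670e+01,  2.56441272e-02, -3.89892018e+01,
       -6.12195069e-02,  3.96309828e-02,  9.43601276e-05]), 'ee_pos': array([0.24770791, 0.57339619, 0.22177232]), 'eef_rot': array([ 2.02470813e-01,  9.79288048e-01, -6.89583940e-04, -1.14180876e-04]), 'ft_force': array([ 0.34237691,  0.4409595 , -0.67656356]), 'torque': array([ 0.00155101,  0.05559582, -0.03304585]), 'grip_force': 0.0, 'width': 0.08681896957753257}
scene 465.38716754399655 320.7664661349491 193.9645446022229 [[ 0.75002549 -0.66103047  0.02237146 -0.42427731]
 [-0.27429369 -0.3416442  -0.89891168  0.2440666 ]
 [ 0.60185109  0.66807033 -0.43755835  0.59476354]
 [ 0.          0.          0.          1.        ]]
top 503.2836989875797 322.79608371534874 198.64588638695426 [[-2.35395183e-03 -9.99997163e-01 -3.65590638e-04 -1.64396961e-02]
 [-9.82190032e-01  2.38072018e-03 -1.87875154e-01  5.34746307e-01]
 [ 1.87875491e-01 -8.31695822e-05 -9.82192849e-01  1.01408465e+00]
 [ 0.00000000e+00  0.00000000e+00  0.00000000e+00  1.00000000e+00]]
```

View pics/scene0.png

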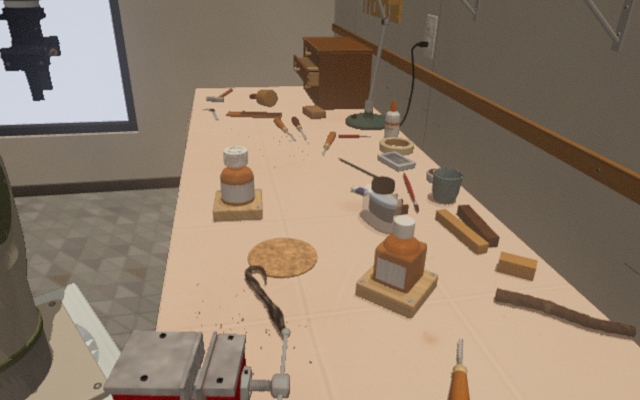

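View pics/top0.png

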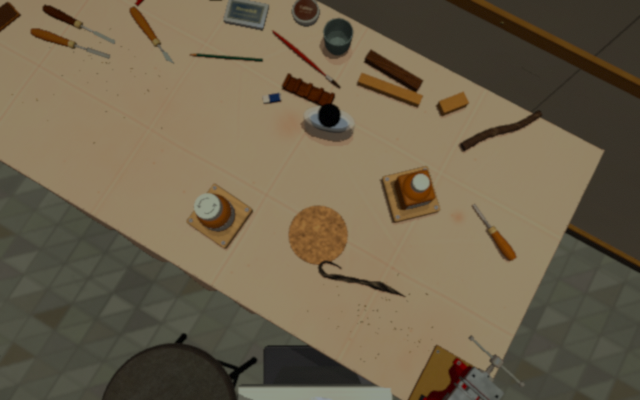

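The scene view shows the round bottle's cap near (235,157), the mat at (283,257) and the square bottle near (400,262). In the top view the cap is near (210,208), the mat at (318,235) and the square bottle at (414,190). Next I enlarge crops.

```bash
python3 - <<'E'
import cv2,numpy as np
a=cv2.imread("pics/scene0.png")[140:190,210:270];b=cv2.imread("pics/top0.png")[183:233,185:245]
f=lambda i:cv2.resize(i,None,fx=6.6,fy=6.6,interpolation=cv2.INTER_CUBIC)
c=cv2.imread("pics/scene0.png")[230:285,240:325];d=cv2.imread("pics/top0.png")[200:270,280:358]
g=lambda i:cv2.resize(i,(396,250))
cv2.imwrite("pics/crop.png",np.vstack([np.hstack([f(a),f(b)]),np.hstack([g(c),g(d)])]))
E
```

```text
(no output)
```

View pics/crop.png

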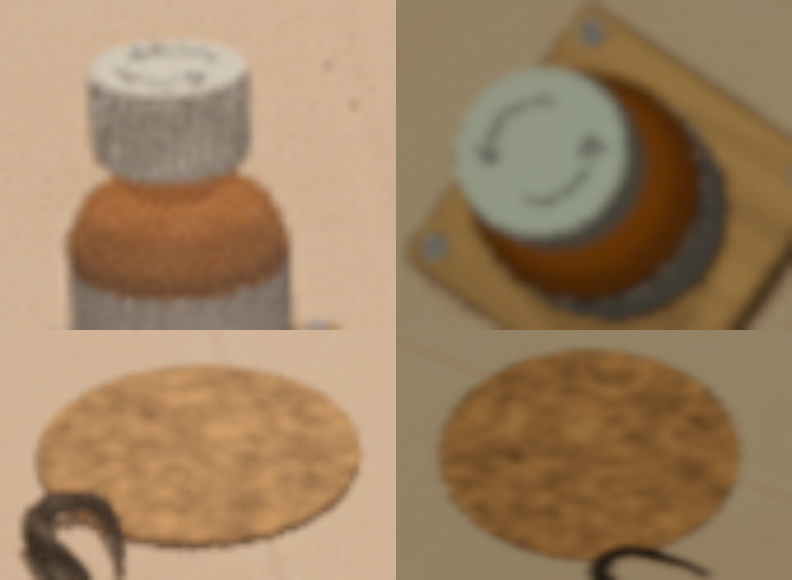

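The crop shows the cap-top ellipse at crop x 88–249, y 40–98 (scene) and x 456–629, y 66–240 (top). The mat's edges are x 36–360, y 365–545 (scene) and x 438–740, y 348–560 (top).

```bash
cat > h.py <<'E'
import numpy as np
def P(c):
    K=np.array([[c["fx"],0,c["cx"]],[0,c["fy"],c["cy"]],[0,0,1]]);return K@c["camera_from_world"][:3]
def tri(c1,p1,c2,p2):
    A=[];
    for c,p in((c1,p1),(c2,p2)):
        M=P(c);A+= [p[0]*M[2]-M[0],p[1]*M[2]-M[1]]
    A=np.array(A);X=np.linalg.lstsq(A[:,:3],-A[:,3],rcond=None)[0]
    for c,p in((c1,p1),(c2,p2)):
        q=P(c)@np.r_[X,1];print("  res",q[:2]/q[2]-p)
    return X
def onz(c,p,z):
    M=P(c);A=np.array([p[0]*M[2]-M[0],p[1]*M[2]-M[1]]);return np.linalg.solve(A[:,:2],-A[:,3]-A[:,2]*z)
E
python3 - <<'E'
import pickle;from h import *
d=pickle.load(open("c0.pkl","rb"));s,t=d["scene"],d["top"]
for n,a,b,z in(("cap",(235.1,150.0),(206.7,205.8),.142),("mat",(282.1,256.8),(317.6,234.4),.005),("sqcap",(403.5,224),(420.5,183),.138)):
    print(n,tri(s,a,t,b),onz(s,a,z),onz(t,b,z))
E
```

```text
res [-0.04899824  0.00495899]
  res [ 0.02310328 -0.03982361]
cap [0.50386486 0.20590896 0.14180452] [0.50369221 0.20542111] [0.50375244 0.20590449]
  res [ 0.15357122 -0.01986163]
  res [-0.06148632  0.09543683]
mat [ 0.46437053 -0.00604422  0.00154965] [ 0.46101776 -0.01007977] [ 0.4641703  -0.00621475]
  res [ 0.14238307 -0.03222132]
  res [-0.0670219   0.07359198]
sqcap [ 0.55000312 -0.20958425  0.13110052] [ 0.53967891 -0.2169258 ] [ 0.54861078 -0.20834878]
```

The cap is at (0.504, 0.2057) with its top at z 0.142, and the mat is at (0.464, -0.007). Now I move over the cap at a safe height.

Request:
{"method": "play_rows", "body": {
  "increments": "0 0 0 -0.034 -0.021 0 1;0 0 0 -0.068 -0.042 0 1;0 0 0 -0.102 -0.063 0 1;0 0 0 -0.136 -0.084 0 1;0 0 0 -0.170 -0.105 0 1;0 0 0 -0.204 -0.126 0 1;0 0 0 -0.238 -0.147 0 1;0 0 0 -0.272 -0.168 0 1",
  "grip_force": 55
}}

```text
time: 0.9
ee_pos: [0.4315, 0.3101, 0.2224]
eef_rot: [0.202, 0.979, -0.0, -0.0]
ft_force: [0.4, -0.0, -0.0]
width: 0.0868
grip_force: 0.0
```

Request:
{"method": "play_rows", "body": {
  "increments": "0 0 0 -0.030 -0.019 0 1;0 0 0 -0.060 -0.038 0 1;0 0 0 -0.085 -0.054 0 1;0 0 0 -0.102 -0.064 0 1;0 0 0 -0.109 -0.068 0 1;0 0 0 -0.109 -0.068 0 1;0 0 0 -0.109 -0.068 0 1"
}}

```text
time: 1.6
ee_pos: [0.5033, 0.2072, 0.2223]
eef_rot: [0.202, 0.979, 0.0, -0.0]
ft_force: [0.3, 1.0, -0.7]
width: 0.087
grip_force: 0.0
```

```bash
python3 - <<'E'
from bench import *
import cv2,numpy as np,pickle
from scipy.spatial.transform import Rotation as R
s=read_state();print({k:np.round(s[k],4) for k in("time","joint_positions","ee_pos","eef_rot","ft_force")})
c=camera("wrist");cv2.imwrite("pics/w1.png",c["color"][:,:,::-1]);pickle.dump((s,c),open("w1.pkl","wb"))
print(c["fx"],c["cx"],c["cy"],c["mount"])
# predicted pixel of cap top centre
def proj(X):
    t=R.from_quat(s["eef_rot"]).inv().apply(np.array(X)-s["ee_pos"]);p=np.linalg.inv(c["mount"])@np.r_[t,1]
    th=np.arctan2(np.hypot(p[0],p[1]),p[2]);r=c["fx"]*th/np.hypot(p[0],p[1]);return c["cx"]+r*p[0],c["cy"]+r*p[1]
print(proj([.504,.2057,.142]))
for a in range(0,360,90):print(proj([.504+.025*np.cos(np.radians(a)),.2057+.025*np.sin(np.radians(a)),.142]))
E
```

```text
{'time': np.float64(1.6), 'joint_positions': array([-0.6789,  0.1506,  0.228 ,  1.6891, -0.0358,  1.3063,  0.7203]), 'ee_pos': array([0.5033, 0.2072, 0.2223]), 'eef_rot': array([ 2.019e-01,  9.794e-01,  1.000e-04, -3.000e-04]), 'ft_force': array([ 0.31  ,  0.9582, -0.673 ])}
309.70691628693146 317.71519515685674 201.9979043143353 [[ 6.33083624e-04 -9.70226213e-01 -2.42199699e-01  6.61848986e-02]
 [ 9.99999792e-01  5.84662371e-04  2.71795276e-04 -1.88667313e-04]
 [-1.22097851e-04 -2.42199821e-01  9.70226382e-01 -1.63259898e-01]
 [ 0.00000000e+00  0.00000000e+00  0.00000000e+00  1.00000000e+00]]
(np.float64(316.49106647837743), np.float64(209.92292258824983))
(np.float64(328.3079107383794), np.float64(236.33126249885316))
(np.float64(344.8285344274836), np.float64(198.15676470038088))
(np.float64(304.120397414759), np.float64(182.2102479609858))
(np.float64(288.7353938368888), np.float64(221.40045883669035))
```

View pics/w1.png

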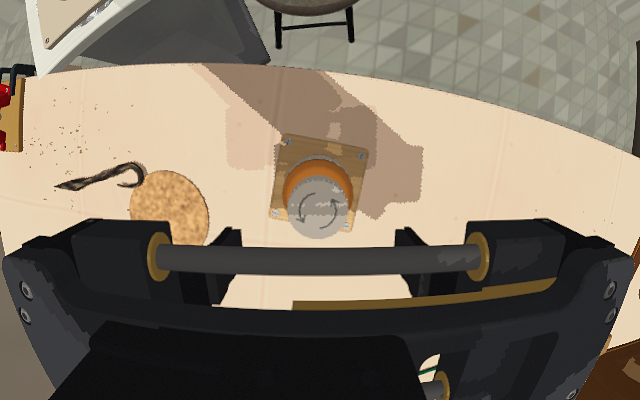

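The wrist view shows the cap disc at (317.5, 207.5), against a prediction of (316.5, 210). That agrees to about 2 mm, so I descend and grip.

Request:
{"method": "play_rows", "body": {
  "increments": "0 0 0 0 0 0.025 1;0 0 0 0 0 0.050 1;0 0 0 0 0 0.075 1;0 0 0 0 0 0.095 1;0 0 0 0 0 0.106 1;0 0 0 0 0 0.106 1;0 0 0 0 0 0.106 1"
}}

```text
time: 2.35
ee_pos: [0.5042, 0.2067, 0.1173]
eef_rot: [0.202, 0.979, 0.0, 0.0]
ft_force: [0.2, 0.2, 0.1]
width: 0.0871
grip_force: 0.0
```

Request:
{"method": "play_rows", "body": {
  "increments": "0 0 0 0 0 0 0.5;0 0 0 0 0 0 0.5;0 0 0 0 0 0 0.3;0 0 0 0 0 0 0.3;0 0 0 0 0 0 0.3;0 0 0 0 0 0 0.3;0 0 0 0 0 0 0.3;0 0 0 0 0 0 0.3"
}}

```text
time: 3.15
ee_pos: [0.5042, 0.2063, 0.1167]
eef_rot: [0.202, 0.979, 0.0, 0.0]
ft_force: [0.6, 1.2, 0.1]
width: 0.0488
grip_force: 54.9
```

Request:
{"method": "play_rows", "body": {
  "increments": "0 0 0 0 0 0.002 0.3;0 0 0 0 0 0.004 0.3;0 0 0 0 0 0.006 0.3;0 0 0 0 0 0.006 0.3;0 0 0 0 0 0.006 0.3;0 0 0 0 0 0.006 0.3"
}}

```text
time: 3.75
ee_pos: [0.5043, 0.2064, 0.1118]
eef_rot: [0.202, 0.979, 0.001, 0.0]
ft_force: [-4.2, -0.4, 12.5]
width: 0.049
grip_force: 54.8
```

Request:
{"method": "play_rows", "body": {
  "increments": "0 0 0 0 0 0.0012 0.3;0 0 0 0 0 0.0012 0.3;0 0 0 0 0 0.0012 0.3;0 0 0 0 0 0.0012 0.3"
}}

```text
time: 4.15
ee_pos: [0.5043, 0.2064, 0.1107]
eef_rot: [0.202, 0.979, 0.001, 0.0]
ft_force: [-4.7, -1.2, 12.3]
width: 0.0486
grip_force: 54.8
```

Request:
{"method": "play_rows", "body": {
  "increments": "0 0 -0.1 0 0 0 0.3;0 0 -0.2 0 0 0 0.3;0 0 -0.3 0 0 0 0.3;0 0 -0.3 0 0 0 0.3"
}}

```text
time: 4.55
ee_pos: [0.505, 0.2063, 0.111]
eef_rot: [0.052, 0.999, 0.001, 0.001]
ft_force: [-2.0, -0.6, 11.8]
width: 0.0494
grip_force: 54.8
```

Request:
{"method": "play_rows", "body": {
  "increments": "0 0 -0.11 0 0 0 0.3;0 0 -0.22 0 0 0 0.3;0 0 -0.33 0 0 0 0.3;0 0 -0.44 0 0 0 0.3;0 0 -0.55 0 0 0 0.3;0 0 -0.66 0 0 0 0.3;0 0 -0.76 0 0 0 0.3;0 0 -0.76 0 0 0 0.3"
}}

```text
time: 5.35
ee_pos: [0.5055, 0.2063, 0.1112]
eef_rot: [-0.322, 0.947, 0.0, 0.002]
ft_force: [0.9, -0.2, 12.0]
width: 0.0487
grip_force: 54.8
```

```bash
python3 - <<'E'
from bench import *
import cv2,numpy as np
s=read_state();print({k:np.round(s[k],4) for k in("time","joint_positions","ee_pos","eef_rot","ft_force","torque")})
a=camera("wrist")["color"][100:320,160:480,::-1];b=camera("top")["color"][150:260,160:320,::-1]
cv2.imwrite("pics/w2.png",np.vstack([cv2.resize(a,(640,440)),cv2.resize(b,(232,160)).copy() if 0 else np.zeros((1,640,3),np.uint8)]))
E
```

```text
{'time': np.float64(5.35), 'joint_positions': array([-0.5533,  0.2463,  0.0935,  1.8158, -0.0258,  1.077 ,  1.7757]), 'ee_pos': array([0.5055, 0.2063, 0.1112]), 'eef_rot': array([-3.219e-01,  9.468e-01,  2.000e-04,  1.800e-03]), 'ft_force': array([ 0.8881, -0.199 , 12.0074]), 'torque': array([-0.0067,  0.0329,  0.0297])}
```

View pics/w2.png

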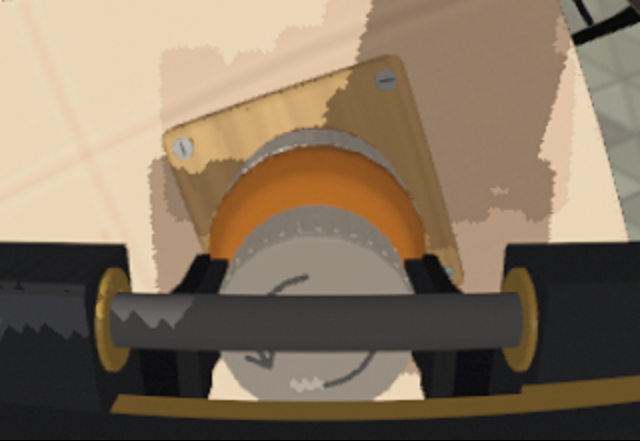

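The arrows keep the same position relative to the gripper, with the left arrowhead at (258,360) in the crop, so the cap turned with the fingers. Now I lift.

Request:
{"method": "play_rows", "body": {
  "increments": "0 0 0 0 0 -0.004 0.3;0 0 0 0 0 -0.008 0.3;0 0 0 0 0 -0.012 0.3;0 0 0 0 0 -0.016 0.3"
}}

```text
time: 5.85
ee_pos: [0.5036, 0.2057, 0.1251]
eef_rot: [-0.32, 0.947, -0.0, -0.001]
ft_force: [0.0, -0.7, -1.0]
width: 0.0487
grip_force: 54.9
```

Request:
{"method": "play_rows", "body": {
  "increments": "0 0 0 0 0 -0.008 0.3;0 0 0 0 0 -0.016 0.3;0 0 0 0 0 -0.024 0.3;0 0 0 0 0 -0.036 0.3;0 0 0 0 0 -0.050 0.3;0 0 0 0 0 -0.062 0.3;0 0 0 0 0 -0.062 0.3;0 0 0 0 0 -0.062 0.3"
}}

```text
time: 6.65
ee_pos: [0.5041, 0.2061, 0.1875]
eef_rot: [-0.32, 0.947, 0.0, 0.0]
ft_force: [-0.8, 0.1, -1.2]
width: 0.0488
grip_force: 54.9
```

```bash
python3 - <<'E'
from bench import *
import cv2,numpy as np
from scipy.spatial.transform import Rotation as R
s=read_state();print({k:np.round(s[k],4) for k in("time","joint_positions","ee_pos","eef_rot","ft_force","width")})
print(R.from_quat(s["eef_rot"]).inv().apply(np.array([.464,-.0065,s["ee_pos"][2]])-s["ee_pos"]))
a=camera("scene")["color"][80:300,140:460,::-1]
cv2.imwrite("pics/s2.png",cv2.resize(a,(800,550)))
E
```

```text
{'time': np.float64(6.65), 'joint_positions': array([-0.5593,  0.1755,  0.0978,  1.7308, -0.0181,  1.2357,  1.766 ]), 'ee_pos': array([0.5041, 0.2061, 0.1875]), 'eef_rot': array([-3.204e-01,  9.473e-01,  1.000e-04,  3.000e-04]), 'ft_force': array([-0.8045,  0.1292, -1.2081]), 'width': np.float64(0.0488)}
[ 1.60894211e-01 -1.44611819e-01 -8.08041823e-05]
```

View pics/s2.png

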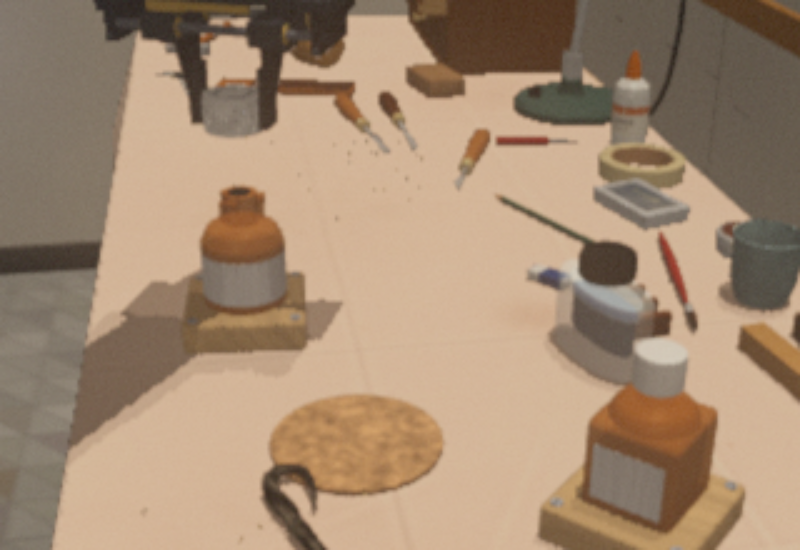

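The cap is held upright at crop (230,110), the neck is bare and the mat at (357,443) is empty. I carry the cap to the mat.

Request:
{"method": "play_rows", "body": {
  "increments": "0 0 0 0.016 -0.014 0 0.3;0 0 0 0.036 -0.032 0 0.3;0 0 0 0.058 -0.052 0 0.3;0 0 0 0.082 -0.074 0 0.3;0 0 0 0.106 -0.095 0 0.3;0 0 0 0.130 -0.117 0 0.3;0 0 0 0.148 -0.133 0 0.3;0 0 0 0.161 -0.1445 0 0.3"
}}

```text
time: 7.5
ee_pos: [0.463, -0.0084, 0.1867]
eef_rot: [-0.32, 0.948, 0.0, -0.001]
ft_force: [-0.1, 0.7, -1.7]
width: 0.0482
grip_force: 54.9
```

Request:
{"method": "play_rows", "body": {
  "increments": "0 0 0 0 0 0.020 0.3;0 0 0 0 0 0.045 0.3;0 0 0 0 0 0.070 0.3;0 0 0 0 0 0.095 0.3;0 0 0 0 0 0.120 0.3;0 0 0 0 0 0.140 0.3;0 0 0 0 0 0.150 0.3;0 0 0 0 0 0.150 0.3"
}}

```text
time: 8.3
ee_pos: [0.4626, -0.0067, 0.036]
eef_rot: [-0.32, 0.947, 0.0, -0.001]
ft_force: [-0.6, -0.3, -0.9]
width: 0.049
grip_force: 54.9
```

```bash
python3 - <<'E'
from bench import *
import cv2,numpy as np
s=read_state();print({k:np.round(s[k],4) for k in("time","joint_positions","ee_pos","eef_rot","ft_force","width")})
a=camera("scene")["color"][160:325,190:430,::-1]
cv2.imwrite("pics/s3.png",cv2.resize(a,(800,550)))
E
```

```text
{'time': np.float64(8.3), 'joint_positions': array([-0.3283,  0.1838,  0.2628,  2.0854, -0.0611,  0.8823,  2.1923]), 'ee_pos': array([ 0.4626, -0.0067,  0.036 ]), 'eef_rot': array([-3.204e-01,  9.473e-01,  2.000e-04, -1.500e-03]), 'ft_force': array([-0.6151, -0.3061, -0.8789]), 'width': np.float64(0.049)}
```

View pics/s3.png

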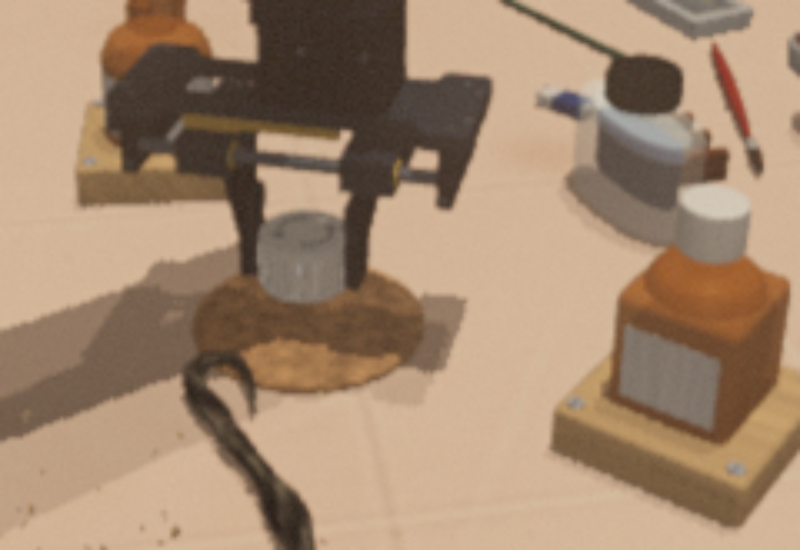

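The cap hangs above the mat's centre, with its underside near crop (302,295). I lower it until it touches.

Request:
{"method": "play_rows", "body": {
  "increments": "0 0 0 0 0 0.010 0.3;0 0 0 0 0 0.018 0.3;0 0 0 0 0 0.022 0.3;0 0 0 0 0 0.024 0.3;0 0 0 0 0 0.0255 0.3;0 0 0 0 0 0.0255 0.3"
}}

```text
time: 8.95
ee_pos: [0.4638, -0.0065, 0.0118]
eef_rot: [-0.32, 0.947, 0.0, 0.0]
ft_force: [-0.2, -0.2, -0.8]
width: 0.0488
grip_force: 54.9
```

Request:
{"method": "play_rows", "body": {
  "increments": "0 0 0 0 0 0.001 0.3;0 0 0 0 0 0.002 0.3;0 0 0 0 0 0.002 0.3;0 0 0 0 0 0.002 0.3"
}}

```text
time: 9.35
ee_pos: [0.4638, -0.0065, 0.0098]
eef_rot: [-0.32, 0.947, 0.0, 0.0]
ft_force: [-0.4, 0.1, -1.9]
width: 0.049
grip_force: 54.9
```

Request:
{"method": "play_rows", "body": {
  "increments": "0 0 0 0 0 0.0007 0.3;0 0 0 0 0 0.0014 0.3;0 0 0 0 0 0.0014 0.3;0 0 0 0 0 0.0014 0.3"
}}

```text
time: 9.75
ee_pos: [0.4639, -0.0065, 0.0094]
eef_rot: [-0.32, 0.947, 0.0, 0.0]
ft_force: [-7.1, -0.4, 16.3]
width: 0.0491
grip_force: 54.8
```

The cap is on the mat. I ease off slightly, release it and retreat.

Request:
{"method": "play_rows", "body": {
  "increments": "0 0 0 0 0 -0.0008 0.3;0 0 0 0 0 -0.0008 0.3;0 0 0 0 0 -0.0008 0.7;0 0 0 0 0 -0.0008 1;0 0 0 0 0 -0.0008 1;0 0 0 0 0 -0.0008 1;0 0 0 0 0 -0.0008 1;0 0 0 0 0 -0.0008 1"
}}

```text
time: 10.55
ee_pos: [0.4638, -0.0065, 0.0092]
eef_rot: [-0.32, 0.947, 0.0, 0.0]
ft_force: [-0.9, 0.0, 0.4]
width: 0.0841
grip_force: 0.0
```

Request:
{"method": "play_rows", "body": {
  "increments": "0 0 0 0 0 -0.010 1;0 0 0 0 0 -0.030 1;0 0 0 0 0 -0.055 1;0 0 0 0 0 -0.080 1;0 0 0 0 0 -0.105 1;0 0 0 0 0 -0.12 1;0 0 0 0 0 -0.12 1;0 0 0 0 0 -0.12 1"
}}

```text
time: 11.35
ee_pos: [0.4637, -0.0065, 0.1293]
eef_rot: [-0.32, 0.947, 0.0, 0.0]
ft_force: [0.3, -0.2, 0.1]
width: 0.0867
grip_force: 0.0
```

```bash
python3 - <<'E'
from bench import *
import cv2,numpy as np
s=read_state();print({k:np.round(s[k],4) for k in("time","ee_pos","ft_force","width","grip_force")})
a=camera("scene")["color"][160:325,190:430,::-1]
cv2.imwrite("pics/s4.png",cv2.resize(a,(800,550)))
E
```

```text
{'time': np.float64(11.35), 'ee_pos': array([ 0.4637, -0.0065,  0.1293]), 'ft_force': array([ 0.2545, -0.183 ,  0.1167]), 'width': np.float64(0.0867), 'grip_force': np.float64(0.0)}
```

View pics/s4.png

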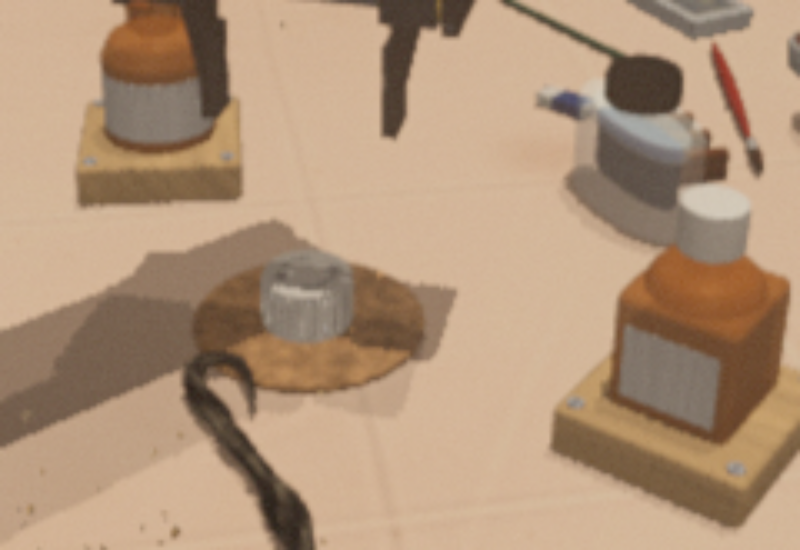

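The cap stands upright at the middle of the mat, at crop (307,297), and the gripper is clear.

```bash
python3 -c "
from bench import *
print(close_job())"
```

```text
the job is handed in; nothing more can be done
None
```

I opened the round bottle and set its cap upright, released, at the centre of the cork mat; the square bottle was not touched, and I handed the job in at about 11.4 s (the hand-in reply gave no verdict).

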